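Pack the glue stick and hold the desk caddy up

ROBOT

A 6-joint arm with a two-finger parallel gripper is mounted at the origin on a cart in front of the work surface, level with it; the furniture and walls round the work are solid. World frame = base frame: x ahead of the robot, y to its left, z up, the work surface at z = 0. Lengths are in m, angles in degrees, forces in N, time in s.
With the tool pointing down it reaches from about 0.35 to 0.875 m from the base axis. Payload 4.2 kg.
Tool frame: the origin (TCP) lies midway between the tips of the shut fingers; the grasp point (between the pads) lies 19 mm behind it; z points along the fingers, y is the line along which they close (so a half turn about z gives the same grasp; the last joint's range is limited). The gripper opens to 87 mm and grips with 3 to 60 N. Pads are 19 mm wide; open, the fingers measure 117 mm over their backs; the gripper's body (75 mm by 190 mm) begins 51 mm behind the grasp point.
Start: joints at [-60.413, 22.042, 0.453, 0, -68.411, -14.817], TCP at [0.159, -0.604, 0.223] pointing down, gripper open.
Joint ranges: [-179.83, 179.83], [-69.29, 118.12], [-61.27, 80.66], [-181.25, 117.63], [-171.15, -9.14], [-177.46, 177.46]. Speed limits (degrees/s): [159.86, 159.86, 180, 180, 180, 180].

INTERFACE

Orientations are given as a 3x3 rotation matrix whose columns are the frame's x, y, z axes.
In Python, from station import * gives the robot as it stands. The module is installed in compiled form; this text tells all that it offers.
- The arm moves only by the tool servo_tool, never from a script. Its argument "deltas" is a list of rows, each an object of numbers: "tx", "ty", "tz": the shift along the tool's x, y, z in mm; "ax", "ay", "az": the turn, a rotation vector about the tool's x, y, z in rad; "claw": the finger opening in mm, from 0 to 87. In form: [{"tx": .., "ty": .., "tz": .., "ax": .., "ay": .., "az": .., "claw": ..}, ...]. A call has 1 to 12 rows; each row is the pose to reach, as a shift and turn from the pose commanded when the call began, along the tool's axes at that moment; what a row does not reach only later rows make up. A row lasts 1/12 s, in which the tool goes at most 41.7 mm and 7.16 degrees, less where a joint would pass 70% of its speed; a pose out of reach is approached as far as the arm can. A call with a gripper value outside its range is refused whole. The fingers move at their own pace and stop on an object; the grip force is fixed at half the most. Time passes only in rows, so rows that repeat a pose let the fingers close. It gives the time, the measured TCP pose, the force, the opening and the grip force at its end, in the units of the state.
- sense(): the state, without advancing time (a new reading comes with each control period).
- capture(name): name is "scene" or "top"; returns the picture (384x512x3 uint8, blue, green, red); there is no depth.
- calibration(name): a dict with "fx", "fy", "cx", "cy" (pixels), "cam_to_world" (4x4, takes a point from camera to world coordinates). Camera axes: x right, y down, z forward; pixel columns grow to the right and rows downward; lengths in m; the calibration is good to about 2 mm. A picture is of the moment at which its call begins. calibration takes no time and is no camera call.
- finish_job(): hands the job in; it is judged then, once.
Trained networks look in the newest picture that a camera, given by its name, has taken for a name from the list of things; names that differ only in an ending like _2 or _b are one class to them, and where a whole thing is asked for, a point or a joint stands for the part that bears it (a point fixed in the world has none). Each returns a list of dicts, best first, with "confidence" (0 to 1); they miss things now and then, are a little off and sometimes report something else, mostly with a low value. They report only what shows in the picture. A call takes as long as a camera call. They do not tell look-alikes from the thing itself.
- recognise(label, camera): "xyz" ([x, y, z] in m, in the coordinates of the camera as it stood for that picture, good to about 4 mm: the middle of the surface that is visible of it).
- trace(label, camera): "mask" (384x512 bool, what is visible of it).
The state is a dict: "time_s": time; "joints": joint angles; "joint_velocities": joint speeds; "effort": joint torques, N m; "tcp_pos": TCP position; "ee_rot": TCP orientation; "wrist_force": force on the tool from outside, world axes, zero at the start; "moment": the same for the moment, N m; "gripper_width": opening from 0.0 (shut) to 1.0 (fully open); "gripper_force": force on a finger pad.
Only numpy, scipy, OpenCV 4.12 (cv2) and the standard library are available. Lean on these libraries where they do the work, as an engineer would, in place of code of your own. Each camera call takes 0.05 s, during which the arm holds its last target. There are 200 camera calls.

TASK

I need to wipe the desk under the caddy: stand the loose glue stick upright in the caddy's empty cell and let go of it, then lift the caddy by its bar handle about 12 cm straight up off the desk. Keep it level and steady, everything in it staying upright in its own cell, and finish while holding it there in the air; do not put it down. Leave the other things on the desk where they are.

Things in the scene. Friction and masses are not known exactly. Their poses are not given: they have to be found in the camera images.
- caddy: Loose grey caddy, 0.24 to 0.39 kg empty, any yaw. Origin: centre of its underside, z up. Tray 154 (x) by 156 (y) mm, walls 4 mm thick, 45 mm high, floor 4 mm. Walls along x = 0 (6 mm) and y = 0 (4 mm) make four cells 70 by 72 mm, centres at x, y = +-38 mm. Handle bar along y over the middle: see handle_mid
- handle_mid (a point): middle of the handle bar, 127 mm above the caddy's underside, on its centre; axes as the caddy's. The bar runs along y, 14 mm thick (x), 22 mm tall (z 116 to 138 mm over the underside), on posts 10 by 16 mm at y = +-66 mm; free to grip from y = -55 to +55 mm, fingers closing along x
- empty_cell (a point): centre of the floor of the caddy's one empty cell, at (38, 38, 4) mm in the caddy's frame; axes as the caddy's
- glue_stick: glue stick standing upright on the open desk, a white round tube with a blue band, 27 mm in diameter, 92 mm tall, 32 g; origin at the centre of its underside, z up
- findings_pot: round screw-lid pot, white with a dark grey lid, 64 mm in diameter, 40 mm tall, about 95 g, standing in one of the caddy's three filled cells; origin at the centre of its underside, z up
- name_seal: brown wooden name stamp, base 20 by 42 mm, 67 mm tall, about 55 g, standing in another cell of the caddy; origin at the centre of its underside, z up
- usb_stick: red memory stick lying flat in another cell of the caddy, 18 by 52 by 8 mm, 12 g; origin at the centre of its underside
- mouse: bystander: white computer mouse, 60 by 106 by 38 mm; origin at the centre of its underside
- tape_roll: bystander: roll of brown tape lying flat, 96 mm in diameter, 48 mm tall; origin at the centre of its underside
- stapler: bystander: stapler, 34 by 118 by 47 mm; origin at the centre of its underside
- ink_pad: bystander: closed red tin ink pad, 54 by 84 by 17 mm; origin at the centre of its underside
Mind the look-alikes: they are no part of the job. Several things look just like the glue_stick: the one meant starts farthest from the robot's base.

How it is judged:
By the outcome, as a careful person would: the job done as asked, in the order asked, and still so for the second after the job is handed in, while the arm keeps its last pose, push and grip.
It also fails if it takes over 64 s, if anything falls off the work surface, if the arm or the gripper's body presses on something with over 40 N, if the wrist force passes 120 N, or if a joint passes its speed limit or range.

## Working session

There is one attempt and no reset: what is moved stays moved. The work goes in short steps, Python scripts to look and compute and a tool call to move; the robot and the scene stay as the last step left them, time stands still between calls to the robot, and variables do not carry over. Pictures are saved under pics/ and viewed, at most 10 in all, crops included, and the job is handed in when it is done.

Besides the shell and the picture viewer there is one more tool, called in YAML: its name, and indented under it one key for each argument. servo_tool: Moves the arm, as the interface text tells. Its arguments: {"type":"object","properties":{"deltas":{"type":"array","items":{"type":"object","properties":{"tx":{"type":"number"},"ty":{"type":"number"},"tz":{"type":"number"},"ax":{"type":"number"},"ay":{"type":"number"},"az":{"type":"number"},"claw":{"type":"number"}}}}},"required":["deltas"]}

```bash
mkdir -p pics; cat > h.py <<'E'
from station import *
import numpy as np, cv2
def w(cam,p):
    T=np.array(calibration(cam)["cam_to_world"]);return T[:3,:3]@np.array(p)+T[:3,3]
def ray(cam,u,v,z):
    c=calibration(cam);T=np.array(c["cam_to_world"])
    d=T[:3,:3]@np.array([(u-c["cx"])/c["fx"],(v-c["cy"])/c["fy"],1]);o=T[:3,3]
    return o+d*(z-o[2])/d[2]
def pix(cam,P):
    c=calibration(cam);T=np.array(c["cam_to_world"])
    q=T[:3,:3].T@(np.array(P)-T[:3,3]);return np.array([c["fx"]*q[0]/q[2]+c["cx"],c["fy"]*q[1]/q[2]+c["cy"]])
E
python3 - <<'E'
from h import *
np.set_printoptions(precision=3,suppress=True)
for c in("scene","top"):
    cv2.imwrite(f"pics/{c}0.png",capture(c)); print(c,np.array(calibration(c)["cam_to_world"]),calibration(c)["fx"])
    for l in("glue_stick","caddy","findings_pot","name_seal","usb_stick","mouse","tape_roll","stapler","ink_pad"):
        for r in recognise(l,c): p=w(c,r["xyz"]);print(l,round(r["confidence"],2),p,pix(c,p).round())
print(sense())
E
```

```text
scene [[-0.77  -0.494  0.403  0.135]
 [-0.638  0.584 -0.503  0.721]
 [ 0.013 -0.644 -0.765  0.829]
 [ 0.     0.     0.     1.   ]] 462.7416987351896
glue_stick 0.93 [0.417 0.04  0.057] [345. 172.]
glue_stick 0.7 [0.451 0.322 0.065] [254. 242.]
glue_stick 0.65 [0.659 0.437 0.035] [141. 231.]
glue_stick 0.48 [0.607 0.345 0.028] [191. 219.]
caddy 0.82 [0.571 0.106 0.038] [273. 162.]
findings_pot 0.69 [0.589 0.041 0.041] [283. 142.]
name_seal 0.79 [0.525 0.09  0.031] [292. 169.]
usb_stick 0.56 [0.57  0.101 0.032] [274. 162.]
usb_stick 0.4 [0.574 0.146 0.006] [261. 180.]
mouse 0.61 [0.605 0.347 0.031] [191. 219.]
mouse 0.54 [0.586 0.04  0.045] [285. 142.]
mouse 0.21 [0.524 0.094 0.029] [292. 171.]
tape_roll 0.86 [0.348 0.267 0.034] [311. 260.]
stapler 0.83 [0.658 0.435 0.031] [142. 232.]
ink_pad 0.89 [0.346 0.118 0.014] [350. 221.]
top [[-0.057 -0.978  0.2    0.335]
 [-0.998  0.057 -0.008  0.229]
 [-0.004 -0.2   -0.98   0.925]
 [ 0.     0.     0.     1.   ]] 351.50625381512106
glue_stick 0.59 [0.414 0.037 0.096] [337. 226.]
glue_stick 0.43 [0.454 0.318 0.09 ] [218. 217.]
caddy 0.58 [0.575
[... 462 characters left out ...]
48 0.011] [283. 174.]
ink_pad 0.73 [0.353 0.112 0.023] [304. 255.]
ink_pad 0.41 [0.452 0.321 0.093] [216. 217.]
ink_pad 0.18 [0.664 0.428 0.037] [176. 143.]
{'time_s': 1.0, 'joints': array([-60.414,  22.043,   0.451,  -0.001, -68.412, -14.817]), 'joint_velocities': array([-0.163, -0.047, -0.001, -0.014,  0.072,  0.019]), 'effort': array([  0.   , -39.048,  18.763,   4.225,   0.016,  -0.   ]), 'tcp_pos': array([ 0.159, -0.604,  0.223]), 'ee_rot': array([[-0.967, -0.255, -0.   ],
       [-0.255,  0.967,  0.   ],
       [-0.   ,  0.   , -1.   ]]), 'wrist_force': array([-0.522, -0.647, -0.788]), 'moment': array([-0.019,  0.055, -0.035]), 'gripper_force': 0.0, 'gripper_width': 0.9996929001551513}
```

View pics/top0.png

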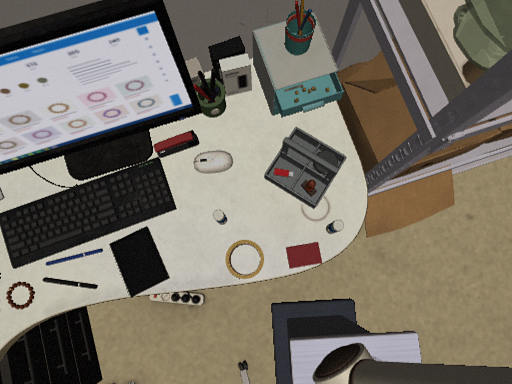

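View pics/scene0.png

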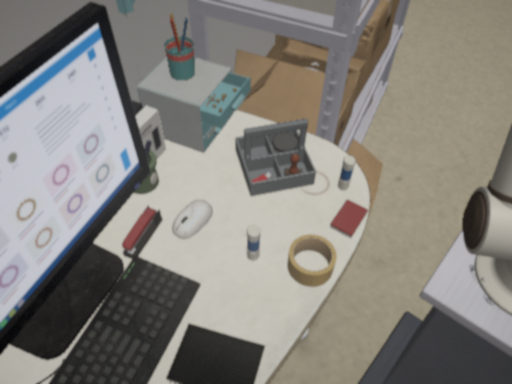

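The top picture shows two glue sticks, at about (220,217) and (335,227). The caddy is at about (305,168). The farther stick is the one at (220,217), 0.55 m from the base against 0.42 m. I'll check it in a close crop together with the caddy.

```bash
python3 - <<'E'
import cv2,numpy as np
a=cv2.imread("pics/top0.png");s=cv2.imread("pics/scene0.png")
A=cv2.resize(a[115:235,200:360],(800,600),interpolation=cv2.INTER_CUBIC)
cv2.imwrite("pics/c1.png",A)
B=cv2.resize(s[110:270,170:370],(750,600),interpolation=cv2.INTER_CUBIC)
cv2.imwrite("pics/c2.png",B)
E
```

```text
(no output)
```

View pics/c1.png

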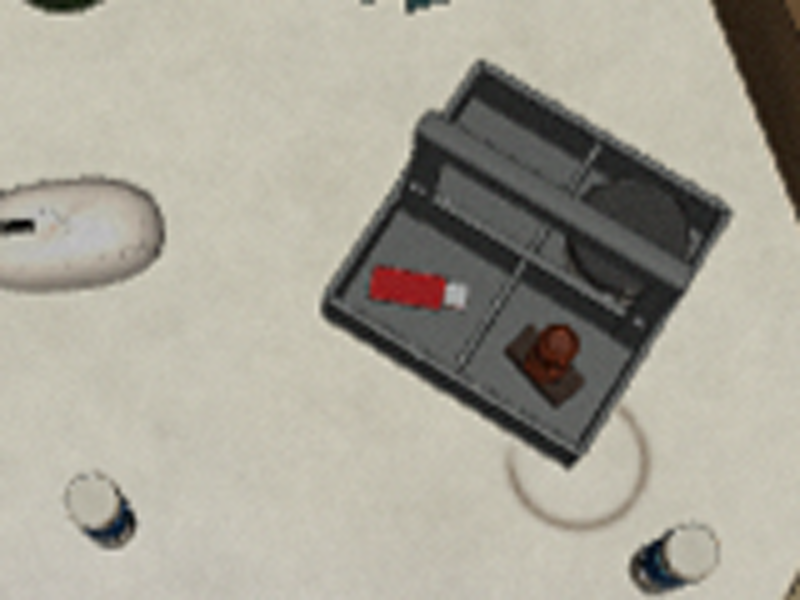

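View pics/c2.png

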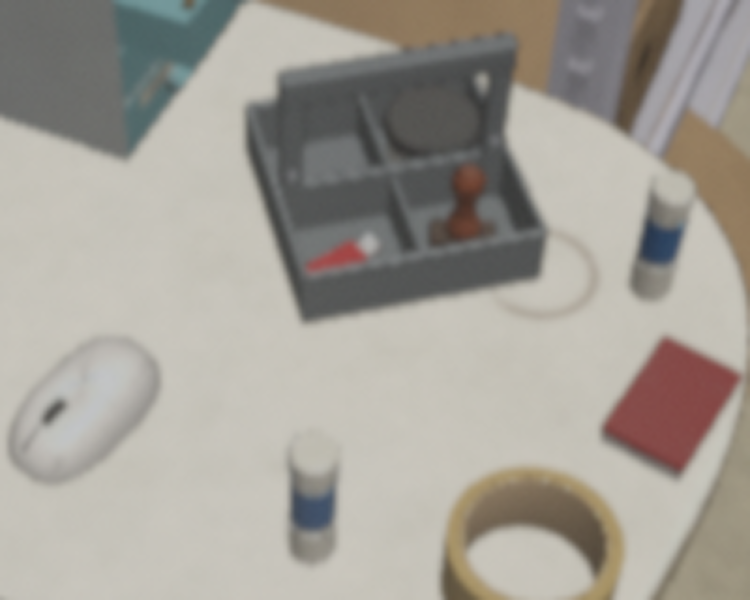

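The crop confirms it. The target stick is at crop (100,510), and the nearer look-alike at (675,560) is left alone. The empty cell is the upper-left one at (500,140), so caddy +x points away from the robot and +y points left along the bar.

```bash
python3 - <<'E'
from h import *
from scipy.optimize import least_squares
np.set_printoptions(precision=4,suppress=True)
t=lambda u,v:("top",u/5+199.6,v/5+114.6); s=lambda u,v:("scene",u/3.75+169.6,v/3.75+109.6)
obs=[(t(480,62),(77,78,45)),(t(730,212),(77,-78,45)),(t(576,455),(-77,-78,45)),(t(325,302),(-77,78,45)),
(s(248,105),(77,78,45)),(s(303,300),(-77,78,45)),(s(546,232),(-77,-78,45)),(s(306,320),(-77,78,0)),(s(540,276),(-77,-78,0)),
(s(282,75),(-7,74,138)),(s(516,38),(-7,-74,138))]
def P(q,m):
    c,n=np.cos(q[2]),np.sin(q[2]);m=np.array(m)/1000
    return np.array([q[0]+c*m[0]-n*m[1],q[1]+n*m[0]+c*m[1],m[2]])
f=lambda q:np.ravel([pix(o[0],P(q,m))-o[1:] for o,m in obs])
r=least_squares(f,[.57,.1,-.5],loss="soft_l1");q=r.x
print("caddy",q[:2],np.degrees(q[2]),"res",f(q).reshape(-1,2))
print("handle",P(q,(0,0,127)),"place48",P(q,(48,38,4)),"post/pot",P(q,(38,-38,4)))
# glue: fit cylinder outline to masks in both cams
from math import pi
for c in("top","scene"):
    recognise("glue_stick",c)
M={}
for c,a in(("top",(218,217)),("scene",(254,242))):
    for d in trace("glue_stick",c):
        m=d["mask"]; v,u=np.nonzero(m); print(c,d["confidence"],u.min(),u.max(),v.min(),v.max(),m.sum())
        if np.hypot(u.mean()-a[0],v.mean()-a[1])<15 and c not in M: M[c]=m
th=np.linspace(0,2*pi,24)
def hull(c,x,y):
    pts=np.array([pix(c,(x+.0135*np.cos(a),y+.0135*np.sin(a),z)) for z in(0,.092) for a in th],np.float32)
    k=np.zeros((384,512),np.uint8);cv2.fillConvexPoly(k,cv2.convexHull(np.round(pts*16).astype(np.int32)),1,shift=4);return k>0
best=[]
for x in np.arange(.42,.48,.002):
  for y in np.arange(.29,.35,.002):
    best.append((sum((lambda k:(k&M[c]).sum()/(k|M[c]).sum())(hull(c,x,y)) for c in M),x,y))
print(list(M),sorted(best)[-5:])
print("cabinet corners",ray("top",280,113,.1),ray("top",343,97,.1),ray("top",254,35,.15))
E
```

```text
caddy [0.5807 0.0897] -35.461251565689075 res [[-0.1798 -0.3205]
 [ 1.1676 -0.3973]
 [ 2.2313  0.3505]
 [ 0.1859 -0.7499]
 [-1.4051  0.0321]
 [-0.1202 -5.6954]
 [ 0.7892 -0.2343]
 [-1.0784  1.6777]
 [ 0.1741  0.8187]
 [-0.529   2.5145]
 [ 1.2749  1.331 ]]
handle [0.5807 0.0897 0.127 ] place48 [0.6419 0.0928 0.004 ] post/pot [0.5897 0.0367 0.004 ]
top 0.62 326 343 220 233 183
top 0.57 213 226 211 224 130
scene 0.91 246 260 226 259 417
scene 0.66 337 354 156 191 419Traceback (most recent call last):
  File "<stdin>", line 31, in <module>
  File "<stdin>", line 31, in <genexpr>
  File "<stdin>", line 26, in hull
  File "h.py", line 10, in pix
    c=calibration(cam);T=np.array(c["cam_to_world"])
ValueError: time passes only in moves, steps and waits
```

```bash
sed -i '2a from functools import lru_cache\ncalibration=lru_cache(None)(calibration)' h.py; python3 - <<'E'
from h import *
from scipy.optimize import least_squares
np.set_printoptions(precision=4,suppress=True)
t=lambda u,v:("top",u/5+199.6,v/5+114.6); s=lambda u,v:("scene",u/3.75+169.6,v/3.75+109.6)
obs=[(t(480,62),(77,78,45)),(t(730,212),(77,-78,45)),(t(580,450),(-77,-78,45)),(t(325,302),(-77,78,45)),(t(572,467),(-77,-78,0)),
(s(248,105),(77,78,45)),(s(546,232),(-77,-78,45)),(s(306,320),(-77,78,0)),(s(540,276),(-77,-78,0)),
(s(282,75),(-7,74,138)),(s(516,38),(-7,-74,138)),(t(423,130),(-7,74,138)),(t(688,287),(-7,-74,138)),(t(435,110),(7,74,138))]
def P(q,m):
    c,n=np.cos(q[2]),np.sin(q[2]);m=np.array(m)/1000
    return np.array([q[0]+c*m[0]-n*m[1],q[1]+n*m[0]+c*m[1],m[2]])
f=lambda q:np.ravel([pix(o[0],P(q,m))-o[1:] for o,m in obs])
r=least_squares(f,[.57,.1,-.5],loss="soft_l1");q=r.x
print("caddy",q[:2],np.degrees(q[2]),"res",f(q).reshape(-1,2).round(1).tolist())
print("handle",P(q,(0,0,127)),"place48",P(q,(48,38,4)))
M={}
for c,a in(("top",(218,217)),("scene",(254,242))):
    for d in trace("glue_stick",c):
        m=d["mask"]; v,u=np.nonzero(m)
        if np.hypot(u.mean()-a[0],v.mean()-a[1])<15 and c not in M: M[c]=m
th=np.linspace(0,6.28,24)
def hull(c,x,y):
    pts=np.array([pix(c,(x+.0135*np.cos(a),y+.0135*np.sin(a),z)) for z in(0,.092) for a in th],np.float32)
    k=np.zeros((384,512),np.uint8);cv2.fillConvexPoly(k,cv2.convexHull(np.round(pts*16).astype(np.int32)),1,shift=4);return k>0
for C in [["top"],["scene"],list(M)]:
  best=[(sum((lambda k:(k&M[c]).sum()/(k|M[c]).sum())(hull(c,x,y)) for c in C),x,y) for x in np.arange(.42,.48,.003) for y in np.arange(.29,.35,.003)]
  print(C,np.array(sorted(best)[-4:]))
print("cabinet corners",ray("top",280,113,.1),ray("top",343,97,.1),ray("top",254,35,.15))
E
```

```text
caddy [0.5815 0.0888] -35.59405885039405 res [[0.2, -0.6], [1.5, -0.6], [1.6, 1.1], [0.5, -1.1], [0.4, 0.4], [-1.4, -0.3], [0.7, -0.5], [-1.2, 1.3], [0.1, 0.5], [-0.6, 2.1], [1.2, 1.0], [-1.2, -0.2], [0.5, 0.8], [-0.5, -1.0]]
handle [0.5815 0.0888 0.127 ] place48 [0.6427 0.0918 0.004 ]
['top'] [[0.7167 0.456  0.32  ]
 [0.7222 0.459  0.32  ]
 [0.7345 0.459  0.317 ]
 [0.7429 0.456  0.317 ]]
['scene'] [[0.7953 0.462  0.311 ]
 [0.8145 0.459  0.314 ]
 [0.831  0.456  0.317 ]
 [0.833  0.456  0.32  ]]
['top', 'scene'] [[1.4615 0.459  0.314 ]
 [1.5229 0.459  0.317 ]
 [1.5497 0.456  0.32  ]
 [1.5738 0.456  0.317 ]]
cabinet corners [0.7053 0.1518 0.1   ] [ 0.7392 -0.0107  0.1   ] [0.8931 0.2061 0.15  ]
```

```bash
python3 - <<'E'
import cv2,numpy as np
a=cv2.imread("pics/top0.png");s=cv2.imread("pics/scene0.png")
A=cv2.resize(a[10:130,240:360],(400,400),interpolation=cv2.INTER_CUBIC)
B=cv2.resize(s[40:160,130:260],(433,400),interpolation=cv2.INTER_CUBIC)[:,:400]
cv2.imwrite("pics/c3.png",np.hstack([A,B]))
E
```

```text
(no output)
```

View pics/c3.png

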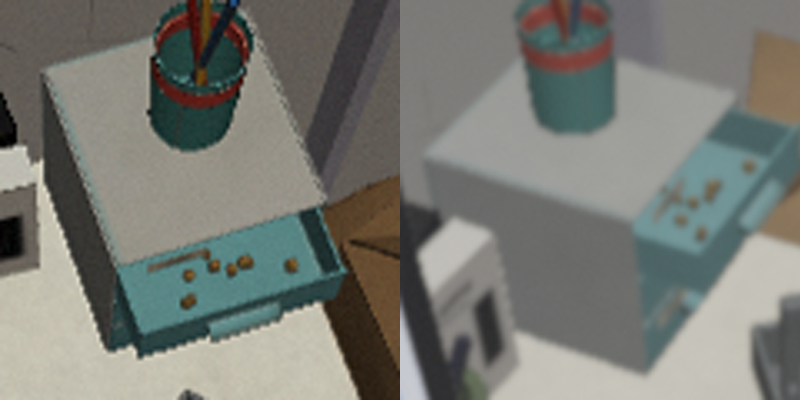

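The crop shows the cabinet's front-left top corner at left (118,265) and right (640,220). The open drawer's front edge runs from left (137,330) to (345,265).

```bash
python3 - <<'E'
from h import *
from scipy.optimize import least_squares
np.set_printoptions(precision=3,suppress=True)
for n,a,b in(("cab top",(275.4,89.5),(202,106)),("cab bottom",(273,115),(203.5,151.6)),("drawer left top",(281,109),(130+292*.3,40+255*.3))):
    r=least_squares(lambda p:np.r_[pix("top",p)-a,pix("scene",p)-b],[.7,.15,.1]);print(n,r.x,r.fun)
for z in(.12,.13,.14,.15): print(z,ray("top",281,109,z),ray("top",343.5,89.5,z))
# deltas in tool frame, with wanted yaw
R=sense()["ee_rot"];p=sense()["tcp_pos"]
c,s_=np.cos(np.radians(-35.6)),np.sin(np.radians(-35.6));cx=np.array([c,s_,0]);cy=np.array([-s_,c,0])
print("tool y yaw now",np.degrees(np.arctan2(R[1,1],R[0,1])),"want place",np.degrees(np.arctan2(cy[1],cy[0])))
print("to glue approach", R.T@(np.array([.456,.317,.2])-p)*1000)
E
```

```text
cab top [0.739 0.162 0.152] [ 0.629  1.177 -1.151 -0.544]
cab bottom [0.745 0.163 0.002] [-0.028 -0.053  0.05   0.022]
drawer left top [0.699 0.152 0.135] [ 0.07   0.133 -0.13  -0.057]
0.12 [0.707 0.15  0.12 ] [ 0.749 -0.008  0.12 ]
0.13 [0.702 0.151 0.13 ] [ 0.744 -0.005  0.13 ]
0.14 [0.697 0.152 0.14 ] [ 0.739 -0.002  0.14 ]
0.15 [0.693 0.153 0.15 ] [0.734 0.001 0.15 ]
tool y yaw now 104.77321474302677 want place 54.4
to glue approach [-521.753  815.24    22.521]
```

servo_tool:
  deltas:
    - {"tx":-26,"ty":19,"tz":-3,"az":0.06,"claw":60}
    - {"tx":-52,"ty":39,"tz":-6,"az":0.12,"claw":60}
    - {"tx":-78,"ty":58,"tz":-9,"az":0.18,"claw":60}
    - {"tx":-104,"ty":78,"tz":-12,"az":0.24,"claw":60}
    - {"tx":-130,"ty":97,"tz":-15,"az":0.3,"claw":60}
    - {"tx":-156,"ty":116,"tz":-18,"az":0.36,"claw":60}
    - {"tx":-182,"ty":136,"tz":-22,"az":0.42,"claw":60}
    - {"tx":-207,"ty":155,"tz":-25,"az":0.48,"claw":60}
    - {"tx":-233,"ty":174,"tz":-28,"az":0.54,"claw":60}
    - {"tx":-259,"ty":194,"tz":-31,"az":0.6,"claw":60}
    - {"tx":-285,"ty":213,"tz":-34,"az":0.65,"claw":60}
    - {"tx":-311,"ty":233,"tz":-37,"az":0.695,"claw":60}

```text
schema error: expected keys tx, ty, tz, ax, ay, az, claw
```

```bash
cat > go.py <<'E'
import sys
from h import *
np.set_printoptions(precision=1,suppress=True)
def go(xyz,yaw):
    s=sense();R=s["ee_rot"];p=s["tcp_pos"]
    print("t",s["time_s"],"p",p*1000,"joints",s["joints"],"F",s["wrist_force"],"w",s["gripper_width"]*87)
    y=np.degrees(np.arctan2(R[1,1],R[0,1]));print("yaw",y,"tilt z",R[:,2].round(4),"delta",R.T@(np.array(xyz)-p)*1000,"az",round(np.radians(y-yaw),3))
go([float(v) for v in sys.argv[1:4]],float(sys.argv[4]))
E
python3 go.py .456 .317 .2 65
```

```text
t 1.3 p [ 159.4 -604.3  222.6] joints [-60.4  22.    0.5   0.  -68.4 -14.8] F [ 0.2 -0.2 -0.2] w 86.873254229268
yaw 104.77321474302677 tilt z [-0. -0. -1.] delta [-521.8  815.2   22.5] az 0.694
```

servo_tool:
  deltas:
    - {"tx":-26,"ty":19,"tz":-3,"ax":0,"ay":0,"az":0.06,"claw":60}
    - {"tx":-52,"ty":39,"tz":-6,"ax":0,"ay":0,"az":0.12,"claw":60}
    - {"tx":-78,"ty":58,"tz":-9,"ax":0,"ay":0,"az":0.18,"claw":60}
    - {"tx":-104,"ty":78,"tz":-12,"ax":0,"ay":0,"az":0.24,"claw":60}
    - {"tx":-130,"ty":97,"tz":-15,"ax":0,"ay":0,"az":0.3,"claw":60}
    - {"tx":-156,"ty":116,"tz":-18,"ax":0,"ay":0,"az":0.36,"claw":60}
    - {"tx":-182,"ty":136,"tz":-22,"ax":0,"ay":0,"az":0.42,"claw":60}
    - {"tx":-207,"ty":155,"tz":-25,"ax":0,"ay":0,"az":0.48,"claw":60}
    - {"tx":-233,"ty":174,"tz":-28,"ax":0,"ay":0,"az":0.54,"claw":60}
    - {"tx":-259,"ty":194,"tz":-31,"ax":0,"ay":0,"az":0.6,"claw":60}
    - {"tx":-285,"ty":213,"tz":-34,"ax":0,"ay":0,"az":0.65,"claw":60}
    - {"tx":-311,"ty":233,"tz":-37,"ax":0,"ay":0,"az":0.695,"claw":60}

```text
time_s: 2.3
tcp_pos: [0.4015, -0.2984, 0.26]
ee_rot: [[-0.905, 0.426, 0.001], [0.426, 0.905, -0.0], [-0.001, -0.0, -1.0]]
wrist_force: [1.1, -0.2, -0.6]
gripper_width: 0.688
gripper_force: 0.0
```

```bash
python3 go.py .456 .317 .2 65
```

```text
t 2.3 p [ 401.5 -298.4  260. ] joints [-18.    8.2 -13.1   0.  -68.7 -97.2] F [ 1.1 -0.2 -0.6] w 59.8392815755431
yaw 64.81553693736063 tilt z [ 0. -0. -1.] delta [212.6 580.1  59.9] az -0.003
```

servo_tool:
  deltas:
    - {"tx":12,"ty":32,"tz":0,"ax":0,"ay":0,"az":0,"claw":60}
    - {"tx":24,"ty":65,"tz":0,"ax":0,"ay":0,"az":0,"claw":60}
    - {"tx":36,"ty":98,"tz":0,"ax":0,"ay":0,"az":0,"claw":60}
    - {"tx":48,"ty":131,"tz":0,"ax":0,"ay":0,"az":0,"claw":60}
    - {"tx":60,"ty":164,"tz":0,"ax":0,"ay":0,"az":0,"claw":60}
    - {"tx":72,"ty":197,"tz":0,"ax":0,"ay":0,"az":0,"claw":60}
    - {"tx":84,"ty":230,"tz":0,"ax":0,"ay":0,"az":0,"claw":60}
    - {"tx":96,"ty":263,"tz":0,"ax":0,"ay":0,"az":0,"claw":60}
    - {"tx":109,"ty":296,"tz":0,"ax":0,"ay":0,"az":0,"claw":60}
    - {"tx":121,"ty":329,"tz":0,"ax":0,"ay":0,"az":0,"claw":60}
    - {"tx":133,"ty":360,"tz":0,"ax":0,"ay":0,"az":0,"claw":60}
    - {"tx":140,"ty":380,"tz":0,"ax":0,"ay":0,"az":0,"claw":60}

```text
time_s: 3.3
tcp_pos: [0.4347, 0.1065, 0.2599]
ee_rot: [[-0.907, 0.421, 0.001], [0.421, 0.907, 0.001], [-0.001, 0.001, -1.0]]
wrist_force: [0.7, -0.2, 0.1]
gripper_width: 0.686
gripper_force: 0.0
```

servo_tool:
  deltas:
    - {"tx":12,"ty":32,"tz":8,"ax":0,"ay":0,"az":0,"claw":60}
    - {"tx":24,"ty":64,"tz":18,"ax":0,"ay":0,"az":0,"claw":60}
    - {"tx":36,"ty":96,"tz":28,"ax":0,"ay":0,"az":0,"claw":60}
    - {"tx":48,"ty":130,"tz":40,"ax":0,"ay":0,"az":0,"claw":60}
    - {"tx":60,"ty":165,"tz":50,"ax":0,"ay":0,"az":0,"claw":60}
    - {"tx":67,"ty":185,"tz":57,"ax":0,"ay":0,"az":0,"claw":60}
    - {"tx":72,"ty":200,"tz":60,"ax":0,"ay":0,"az":0,"claw":60}
    - {"tx":72,"ty":200,"tz":60,"ax":0,"ay":0,"az":0,"claw":60}

```text
time_s: 3.97
tcp_pos: [0.4543, 0.3177, 0.1984]
ee_rot: [[-0.907, 0.421, -0.001], [0.421, 0.907, -0.001], [0.0, -0.001, -1.0]]
wrist_force: [-0.1, -0.9, -0.3]
gripper_width: 0.688
gripper_force: 0.0
```

```bash
python3 go.py .456 .317 .069 65; python3 -c "
from h import *
a=capture('scene');A=cv2.resize(a[110:290,180:340],(480,540),interpolation=cv2.INTER_CUBIC);cv2.imwrite('pics/g1.png',A)"
```

```text
t 3.9667 p [454.3 317.7 198.4] joints [  51.7   16.3  -11.7    0.   -62.1 -166.7] F [-0.1 -0.9 -0.3] w 59.88636302956844
yaw 65.07721036840276 tilt z [-0. -0. -1.] delta [ -1.9   0.2 129.4] az 0.001
```

View pics/g1.png

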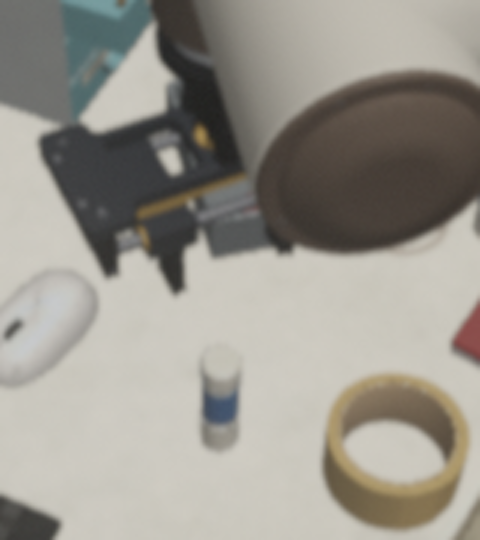

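The fingers are straddling the spot above the stick, whose top is at crop (220,360), and the path down is clear.

servo_tool:
  deltas:
    - {"tx":-1,"ty":0,"tz":15,"ax":0,"ay":0,"az":0,"claw":60}
    - {"tx":-2,"ty":0,"tz":35,"ax":0,"ay":0,"az":0,"claw":60}
    - {"tx":-2,"ty":0,"tz":55,"ax":0,"ay":0,"az":0,"claw":60}
    - {"tx":-2,"ty":0,"tz":75,"ax":0,"ay":0,"az":0,"claw":60}
    - {"tx":-2,"ty":0,"tz":95,"ax":0,"ay":0,"az":0,"claw":60}
    - {"tx":-2,"ty":0,"tz":110,"ax":0,"ay":0,"az":0,"claw":60}
    - {"tx":-2,"ty":0,"tz":121,"ax":0,"ay":0,"az":0,"claw":60}
    - {"tx":-2,"ty":0,"tz":127,"ax":0,"ay":0,"az":0,"claw":60}
    - {"tx":-2,"ty":0,"tz":129,"ax":0,"ay":0,"az":0,"claw":60}
    - {"tx":-2,"ty":0,"tz":129,"ax":0,"ay":0,"az":0,"claw":60}

```text
time_s: 4.85
tcp_pos: [0.4563, 0.3141, 0.071]
ee_rot: [[-0.906, 0.424, 0.0], [0.424, 0.906, 0.0], [-0.0, 0.0, -1.0]]
wrist_force: [-0.7, 0.7, -0.1]
gripper_width: 0.69
gripper_force: 0.0
```

servo_tool:
  deltas:
    - {"tx":0,"ty":0,"tz":0,"ax":0,"ay":0,"az":0,"claw":20}
    - {"tx":0,"ty":0,"tz":0,"ax":0,"ay":0,"az":0,"claw":20}
    - {"tx":0,"ty":0,"tz":0,"ax":0,"ay":0,"az":0,"claw":20}
    - {"tx":0,"ty":0,"tz":0,"ax":0,"ay":0,"az":0,"claw":20}
    - {"tx":0,"ty":0,"tz":0,"ax":0,"ay":0,"az":0,"claw":20}
    - {"tx":0,"ty":0,"tz":0,"ax":0,"ay":0,"az":0,"claw":20}
    - {"tx":0,"ty":0,"tz":0,"ax":0,"ay":0,"az":0,"claw":20}
    - {"tx":0,"ty":0,"tz":0,"ax":0,"ay":0,"az":0,"claw":20}

```text
time_s: 5.52
tcp_pos: [0.4561, 0.3147, 0.0707]
ee_rot: [[-0.906, 0.423, 0.0], [0.423, 0.906, 0.0], [-0.0, 0.0, -1.0]]
wrist_force: [-0.9, -0.8, -0.1]
gripper_width: 0.305
gripper_force: 29.9
```

servo_tool:
  deltas:
    - {"tx":0,"ty":0,"tz":-8,"ax":0,"ay":0,"az":0,"claw":20}
    - {"tx":0,"ty":0,"tz":-25,"ax":0,"ay":0,"az":0,"claw":20}
    - {"tx":0,"ty":0,"tz":-45,"ax":0,"ay":0,"az":0,"claw":20}
    - {"tx":0,"ty":0,"tz":-65,"ax":0,"ay":0,"az":0,"claw":20}
    - {"tx":0,"ty":0,"tz":-85,"ax":0,"ay":0,"az":0,"claw":20}
    - {"tx":0,"ty":0,"tz":-105,"ax":0,"ay":0,"az":0,"claw":20}
    - {"tx":0,"ty":0,"tz":-125,"ax":0,"ay":0,"az":0,"claw":20}
    - {"tx":0,"ty":0,"tz":-145,"ax":0,"ay":0,"az":0,"claw":20}
    - {"tx":0,"ty":0,"tz":-162,"ax":0,"ay":0,"az":0,"claw":20}
    - {"tx":0,"ty":0,"tz":-174,"ax":0,"ay":0,"az":0,"claw":20}
    - {"tx":0,"ty":0,"tz":-180,"ax":0,"ay":0,"az":0,"claw":20}
    - {"tx":0,"ty":0,"tz":-180,"ax":0,"ay":0,"az":0,"claw":20}

```text
time_s: 6.52
tcp_pos: [0.4564, 0.315, 0.2524]
ee_rot: [[-0.906, 0.423, 0.002], [0.423, 0.906, 0.002], [-0.001, 0.003, -1.0]]
wrist_force: [-0.2, 0.8, -0.0]
gripper_width: 0.302
gripper_force: 29.9
```

```bash
python3 go.py .638 .095 .25 65
```

```text
t 6.5167 p [456.4 315.  252.4] joints [  51.4   13.9   -6.9    0.   -69.  -166.4] F [-0.2  0.8 -0. ] w 26.241595677813482
yaw 64.95620113213154 tilt z [ 0.  0. -1.] delta [-257.6 -122.5    2.2] az -0.001
```

servo_tool:
  deltas:
    - {"tx":-15,"ty":-7,"tz":0,"ax":0,"ay":0,"az":0,"claw":20}
    - {"tx":-40,"ty":-19,"tz":0,"ax":0,"ay":0,"az":0,"claw":20}
    - {"tx":-66,"ty":-31,"tz":0,"ax":0,"ay":0,"az":0,"claw":20}
    - {"tx":-94,"ty":-45,"tz":0,"ax":0,"ay":0,"az":0,"claw":20}
    - {"tx":-122,"ty":-58,"tz":0,"ax":0,"ay":0,"az":0,"claw":20}
    - {"tx":-150,"ty":-71,"tz":0,"ax":0,"ay":0,"az":0,"claw":20}
    - {"tx":-178,"ty":-85,"tz":0,"ax":0,"ay":0,"az":0,"claw":20}
    - {"tx":-204,"ty":-97,"tz":0,"ax":0,"ay":0,"az":0,"claw":20}
    - {"tx":-228,"ty":-109,"tz":0,"ax":0,"ay":0,"az":0,"claw":20}
    - {"tx":-248,"ty":-118,"tz":0,"ax":0,"ay":0,"az":0,"claw":20}
    - {"tx":-258,"ty":-122,"tz":0,"ax":0,"ay":0,"az":0,"claw":20}
    - {"tx":-258,"ty":-122,"tz":0,"ax":0,"ay":0,"az":0,"claw":20}

```text
time_s: 7.52
tcp_pos: [0.6387, 0.0931, 0.2487]
ee_rot: [[-0.905, 0.426, -0.003], [0.426, 0.905, -0.001], [0.002, -0.002, -1.0]]
wrist_force: [-0.7, -0.2, -0.6]
gripper_width: 0.304
gripper_force: 29.9
```

```bash
python3 go.py .638 .095 .25 65; python3 -c "
from h import *
for c in ('top','scene'):
  a=capture(c);print(pix(c,(.638,.095,.05)));s=(slice(100,240),slice(220,360)) if c=='top' else (slice(80,220),slice(200,340))
  globals()[c]=cv2.resize(a[s],(400,400),interpolation=cv2.INTER_CUBIC)
cv2.imwrite('pics/g2.png',np.hstack([top,scene]))"
```

```text
t 7.5167 p [638.7  93.1 248.7] joints [  22.6   23.3    6.1   -0.   -73.  -137.8] F [-0.7 -0.2 -0.6] w 26.431316341524525
yaw 64.78688863150444 tilt z [-0. -0. -1.] delta [ 1.4  1.4 -1.3] az -0.004
[302.31871735 143.89560473]
[253.87294315 142.62783654]
```

View pics/g2.png

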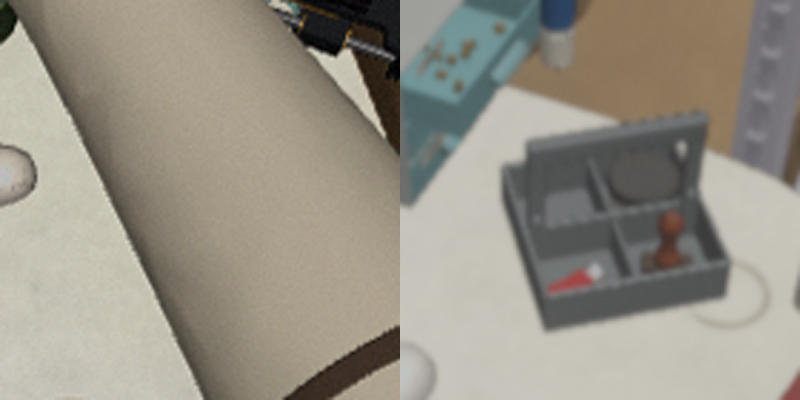

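The right half shows the caddy undisturbed. The stick hangs upright with its bottom at (558,66), and the empty cell is at (572,190).

```bash
python3 go.py .638 .095 .0785 65; python3 -c "
from h import *
for P in [(.6387,.0931,.178),(.638,.095,.004)]:
  p=pix('scene',P);print(p,(p-[200,80])/.35+[400,0])"
```

```text
t 7.6167 p [637.6  94.9 249.5] joints [  22.8   23.1    6.    -0.   -73.  -137.9] F [-0.1 -0.1 -0.3] w 26.360917774891085
yaw 64.91912069766177 tilt z [-0. -0. -1.] delta [ -0.7   0.4 171. ] az -0.001
[254.99788681 100.02009746] [557.13681944  57.20027845]
[253.61226266 155.98996561] [553.17789333 217.11418746]
```

servo_tool:
  deltas:
    - {"tx":0,"ty":0,"tz":8,"ax":0,"ay":0,"az":0,"claw":20}
    - {"tx":0,"ty":0,"tz":24,"ax":0,"ay":0,"az":0,"claw":20}
    - {"tx":0,"ty":0,"tz":42,"ax":0,"ay":0,"az":0,"claw":20}
    - {"tx":0,"ty":0,"tz":60,"ax":0,"ay":0,"az":0,"claw":20}
    - {"tx":0,"ty":0,"tz":78,"ax":0,"ay":0,"az":0,"claw":20}
    - {"tx":0,"ty":0,"tz":95,"ax":0,"ay":0,"az":0,"claw":20}
    - {"tx":0,"ty":0,"tz":110,"ax":0,"ay":0,"az":0,"claw":20}
    - {"tx":0,"ty":0,"tz":123,"ax":0,"ay":0,"az":0,"claw":20}
    - {"tx":0,"ty":0,"tz":134,"ax":0,"ay":0,"az":0,"claw":20}
    - {"tx":0,"ty":0,"tz":142,"ax":0,"ay":0,"az":0,"claw":20}
    - {"tx":0,"ty":0,"tz":145,"ax":0,"ay":0,"az":0,"claw":20}
    - {"tx":0,"ty":0,"tz":145,"ax":0,"ay":0,"az":0,"claw":20}

```text
time_s: 8.62
tcp_pos: [0.6375, 0.0952, 0.1048]
ee_rot: [[-0.906, 0.423, -0.001], [0.423, 0.906, -0.0], [0.001, -0.001, -1.0]]
wrist_force: [0.1, 0.5, -0.2]
gripper_width: 0.301
gripper_force: 29.9
```

servo_tool:
  deltas:
    - {"tx":0,"ty":0,"tz":3,"ax":0,"ay":0,"az":0,"claw":20}
    - {"tx":0,"ty":0,"tz":7,"ax":0,"ay":0,"az":0,"claw":20}
    - {"tx":0,"ty":0,"tz":11,"ax":0,"ay":0,"az":0,"claw":20}
    - {"tx":0,"ty":0,"tz":15,"ax":0,"ay":0,"az":0,"claw":20}
    - {"tx":0,"ty":0,"tz":19,"ax":0,"ay":0,"az":0,"claw":20}
    - {"tx":0,"ty":0,"tz":22,"ax":0,"ay":0,"az":0,"claw":20}
    - {"tx":0,"ty":0,"tz":24,"ax":0,"ay":0,"az":0,"claw":20}
    - {"tx":0,"ty":0,"tz":26,"ax":0,"ay":0,"az":0,"claw":20}
    - {"tx":0,"ty":0,"tz":26,"ax":0,"ay":0,"az":0,"claw":20}
    - {"tx":0,"ty":0,"tz":26,"ax":0,"ay":0,"az":0,"claw":20}

```text
time_s: 9.45
tcp_pos: [0.6381, 0.0948, 0.0795]
ee_rot: [[-0.906, 0.423, -0.0], [0.423, 0.906, -0.0], [0.0, -0.0, -1.0]]
wrist_force: [-0.7, 0.1, -0.2]
gripper_width: 0.302
gripper_force: 29.9
```

```bash
python3 go.py .638 .095 .0765 65; python3 -c "
from h import *
a=capture('scene');cv2.imwrite('pics/g3.png',cv2.resize(a[80:200,190:350],(800,600),interpolation=cv2.INTER_CUBIC))"
```

```text
t 9.45 p [638.1  94.8  79.5] joints [  22.8   31.1   -6.7    0.   -52.2 -137.8] F [-0.7  0.1 -0.2] w 26.25550322638197
yaw 64.95121858200906 tilt z [-0. -0. -1.] delta [0.2 0.1 3. ] az -0.001
```

View pics/g3.png

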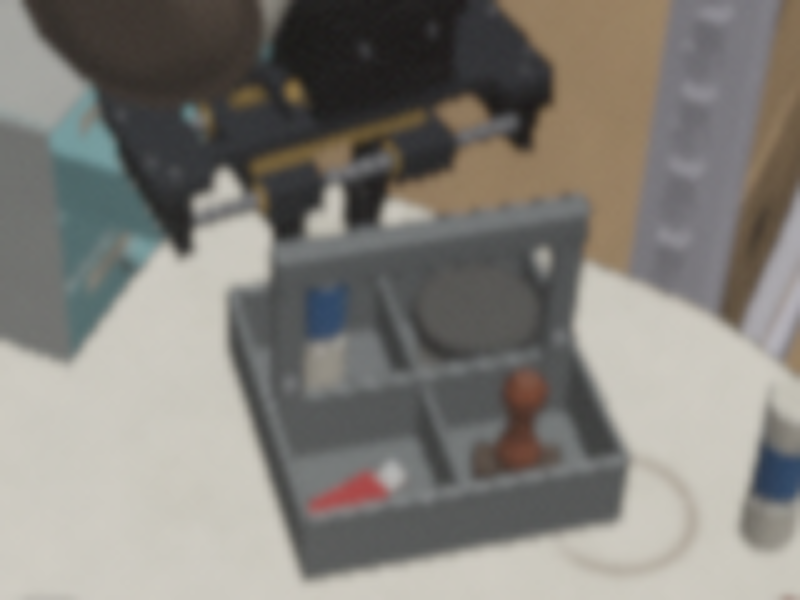

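The stick hangs inside the empty cell with its lower part at crop (325,370), and nothing is touching. I'll lower it 4 mm and let go.

servo_tool:
  deltas:
    - {"tx":0,"ty":0,"tz":1,"ax":0,"ay":0,"az":0,"claw":20}
    - {"tx":0,"ty":0,"tz":2,"ax":0,"ay":0,"az":0,"claw":20}
    - {"tx":0,"ty":0,"tz":3,"ax":0,"ay":0,"az":0,"claw":20}
    - {"tx":0,"ty":0,"tz":4,"ax":0,"ay":0,"az":0,"claw":20}
    - {"tx":0,"ty":0,"tz":4,"ax":0,"ay":0,"az":0,"claw":20}
    - {"tx":0,"ty":0,"tz":4,"ax":0,"ay":0,"az":0,"claw":20}

```text
time_s: 10.0
tcp_pos: [0.638, 0.0949, 0.0754]
ee_rot: [[-0.906, 0.423, -0.0], [0.423, 0.906, -0.0], [0.0, -0.0, -1.0]]
wrist_force: [0.8, 0.2, 0.0]
gripper_width: 0.303
gripper_force: 29.9
```

servo_tool:
  deltas:
    - {"tx":0,"ty":0,"tz":0,"ax":0,"ay":0,"az":0,"claw":32}
    - {"tx":0,"ty":0,"tz":0,"ax":0,"ay":0,"az":0,"claw":36}
    - {"tx":0,"ty":0,"tz":0,"ax":0,"ay":0,"az":0,"claw":42}
    - {"tx":0,"ty":0,"tz":0,"ax":0,"ay":0,"az":0,"claw":48}
    - {"tx":0,"ty":0,"tz":0,"ax":0,"ay":0,"az":0,"claw":55}
    - {"tx":0,"ty":0,"tz":0,"ax":0,"ay":0,"az":0,"claw":60}
    - {"tx":0,"ty":0,"tz":0,"ax":0,"ay":0,"az":0,"claw":60}
    - {"tx":0,"ty":0,"tz":0,"ax":0,"ay":0,"az":0,"claw":60}

```text
time_s: 10.67
tcp_pos: [0.6381, 0.0949, 0.0756]
ee_rot: [[-0.906, 0.423, -0.0], [0.423, 0.906, -0.0], [0.0, -0.0, -1.0]]
wrist_force: [-0.2, 0.0, -0.4]
gripper_width: 0.671
gripper_force: 0.0
```

servo_tool:
  deltas:
    - {"tx":0,"ty":0,"tz":-4,"ax":0,"ay":0,"az":0,"claw":60}
    - {"tx":0,"ty":0,"tz":-12,"ax":0,"ay":0,"az":0,"claw":60}
    - {"tx":0,"ty":0,"tz":-25,"ax":0,"ay":0,"az":0,"claw":60}
    - {"tx":0,"ty":0,"tz":-40,"ax":0,"ay":0,"az":0,"claw":60}
    - {"tx":0,"ty":0,"tz":-57,"ax":0,"ay":0,"az":0,"claw":60}
    - {"tx":0,"ty":0,"tz":-75,"ax":0,"ay":0,"az":0,"claw":60}
    - {"tx":0,"ty":0,"tz":-93,"ax":0,"ay":0,"az":0,"claw":60}
    - {"tx":0,"ty":0,"tz":-110,"ax":0,"ay":0,"az":0,"claw":60}
    - {"tx":0,"ty":0,"tz":-122,"ax":0,"ay":0,"az":0,"claw":60}
    - {"tx":0,"ty":0,"tz":-130,"ax":0,"ay":0,"az":0,"claw":60}
    - {"tx":0,"ty":0,"tz":-130,"ax":0,"ay":0,"az":0,"claw":60}

```text
time_s: 11.58
tcp_pos: [0.6392, 0.0951, 0.2085]
ee_rot: [[-0.906, 0.423, 0.005], [0.423, 0.906, 0.001], [-0.004, 0.003, -1.0]]
wrist_force: [-0.2, 0.8, 1.2]
gripper_width: 0.686
gripper_force: 0.0
```

```bash
python3 go.py .5815 .0888 .205 144.4; python3 -c "
from h import *
a=capture('scene');cv2.imwrite('pics/g4.png',cv2.resize(a[80:200,190:350],(800,600),interpolation=cv2.INTER_CUBIC))"
```

```text
t 11.5833 p [639.2  95.1 208.5] joints [  22.8   24.5    2.2    0.   -67.5 -137.8] F [-0.2  0.8  1.2] w 59.671258768410645
yaw 64.96449713644178 tilt z [ 0.  0. -1.] delta [ 49.6 -30.1   3.2] az -1.386
```

View pics/g4.png

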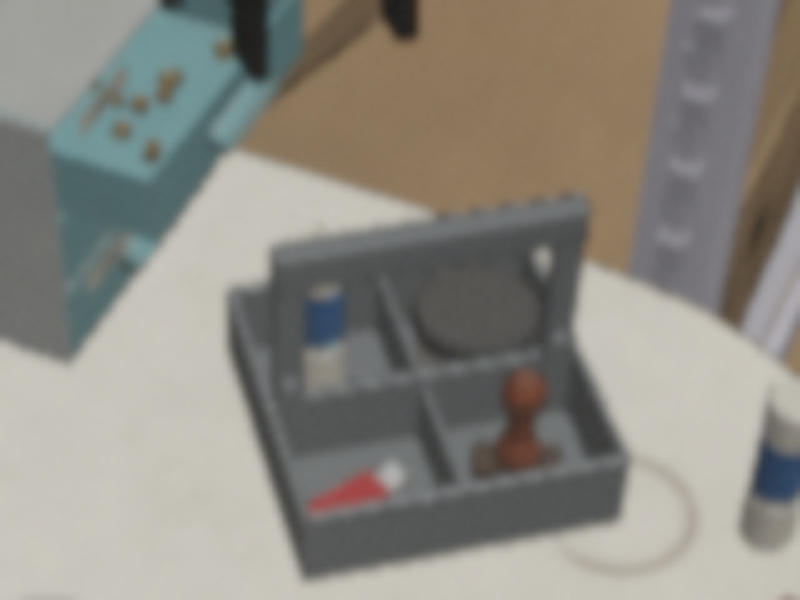

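The stick stands upright in its cell, with its blue band at crop (325,315), and the fingers are clear. Next is the bar. I'll grip it at y = -8 mm, where the load's centre of mass lies.

servo_tool:
  deltas:
    - {"tx":4,"ty":-3,"tz":0,"ax":0,"ay":0,"az":-0.11,"claw":60}
    - {"tx":9,"ty":-6,"tz":0,"ax":0,"ay":0,"az":-0.23,"claw":60}
    - {"tx":14,"ty":-10,"tz":0,"ax":0,"ay":0,"az":-0.35,"claw":60}
    - {"tx":19,"ty":-14,"tz":0,"ax":0,"ay":0,"az":-0.47,"claw":60}
    - {"tx":24,"ty":-18,"tz":0,"ax":0,"ay":0,"az":-0.59,"claw":60}
    - {"tx":29,"ty":-22,"tz":0,"ax":0,"ay":0,"az":-0.71,"claw":60}
    - {"tx":34,"ty":-26,"tz":0,"ax":0,"ay":0,"az":-0.83,"claw":60}
    - {"tx":39,"ty":-30,"tz":0,"ax":0,"ay":0,"az":-0.95,"claw":60}
    - {"tx":44,"ty":-34,"tz":0,"ax":0,"ay":0,"az":-1.07,"claw":60}
    - {"tx":48,"ty":-36,"tz":0,"ax":0,"ay":0,"az":-1.19,"claw":60}
    - {"tx":50,"ty":-38,"tz":0,"ax":0,"ay":0,"az":-1.3,"claw":60}
    - {"tx":51,"ty":-38,"tz":0,"ax":0,"ay":0,"az":-1.386,"claw":60}

```text
time_s: 12.63
tcp_pos: [0.5746, 0.0817, 0.2044]
ee_rot: [[-0.579, -0.816, -0.003], [-0.816, 0.579, -0.001], [0.002, 0.002, -1.0]]
wrist_force: [0.2, 0.2, 0.3]
gripper_width: 0.693
gripper_force: 0.0
```

servo_tool:
  deltas:
    - {"tx":0,"ty":0,"tz":0,"ax":0,"ay":0,"az":0,"claw":60}
    - {"tx":0,"ty":0,"tz":0,"ax":0,"ay":0,"az":0,"claw":60}

```text
time_s: 12.8
tcp_pos: [0.5753, 0.0819, 0.2047]
ee_rot: [[-0.585, -0.811, -0.002], [-0.811, 0.585, -0.0], [0.001, 0.001, -1.0]]
wrist_force: [0.1, 0.3, -0.0]
gripper_width: 0.69
gripper_force: 0.0
```

```bash
python3 go.py .5768 .0823 .108 144.4; python3 -c "
from h import *
a=capture('scene');cv2.imwrite('pics/g5.png',cv2.resize(a[80:200,190:350],(800,600),interpolation=cv2.INTER_CUBIC))"
```

```text
t 12.8 p [575.3  81.9 204.7] joints [ 24.1  18.6  -7.4  -0.  -64.1 -59.8] F [ 0.1  0.3 -0. ] w 60.02916170593621
yaw 144.22761386354674 tilt z [-0. -0. -1.] delta [-1.3 -1.1 96.7] az -0.003
```

View pics/g5.png

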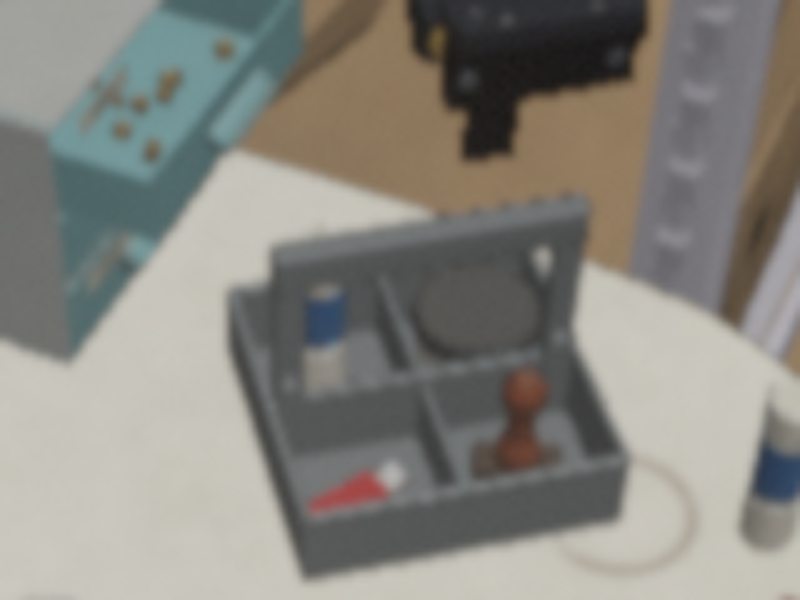

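```bash
python3 -c "
from h import *
for P in [(.5452,.1034,.2047),(.5815,.0888,.138),(.5768,.0823,.138)]:
  p=pix('scene',P);print((p-[190,80])*5)
import numpy as np
c,s=np.cos(np.radians(-35.6)),np.sin(np.radians(-35.6))
for m in [(-7,74,138),(-7,-74,138),(-77,78,0),(-77,-78,0)]:
  x,y,z=np.array(m)/1e3;print(m,(pix('scene',(.5815+c*x-s*y,.0888+s*x+c*y,z))-[190,80])*5)"
```

```text
[485.17924865 155.55872657]
[429.19622476 220.47833293]
[446.52570775 217.6040724 ]
(-7, 74, 138) [271.1745945  258.51173931]
(-7, -74, 138) [592.20125309 203.87821709]
(-77, 78, 0) [300.0549305  580.91276212]
(-77, -78, 0) [618.36228326 518.63621463]
```

The finger tip is predicted at (485,156) and seen at (490,155), and the bar ends match within a few crop pixels. Descending to the bar.

servo_tool:
  deltas:
    - {"tx":-1,"ty":-1,"tz":8,"ax":0,"ay":0,"az":0,"claw":60}
    - {"tx":-1,"ty":-1,"tz":20,"ax":0,"ay":0,"az":0,"claw":60}
    - {"tx":-1,"ty":-1,"tz":33,"ax":0,"ay":0,"az":0,"claw":60}
    - {"tx":-1,"ty":-1,"tz":46,"ax":0,"ay":0,"az":0,"claw":60}
    - {"tx":-1,"ty":-1,"tz":58,"ax":0,"ay":0,"az":0,"claw":60}
    - {"tx":-1,"ty":-1,"tz":69,"ax":0,"ay":0,"az":0,"claw":60}
    - {"tx":-1,"ty":-1,"tz":79,"ax":0,"ay":0,"az":0,"claw":60}
    - {"tx":-1,"ty":-1,"tz":87,"ax":0,"ay":0,"az":0,"claw":60}
    - {"tx":-1,"ty":-1,"tz":93,"ax":0,"ay":0,"az":0,"claw":60}
    - {"tx":-1,"ty":-1,"tz":97,"ax":0,"ay":0,"az":0,"claw":60}
    - {"tx":-1,"ty":-1,"tz":97,"ax":0,"ay":0,"az":0,"claw":60}
    - {"tx":-1,"ty":-1,"tz":97,"ax":0,"ay":0,"az":0,"claw":60}

```text
time_s: 13.85
tcp_pos: [0.5774, 0.0823, 0.1087]
ee_rot: [[-0.583, -0.813, 0.0], [-0.813, 0.583, 0.0], [-0.0, -0.0, -1.0]]
wrist_force: [0.7, -0.8, -0.4]
gripper_width: 0.69
gripper_force: 0.0
```

servo_tool:
  deltas:
    - {"tx":0,"ty":0,"tz":0,"ax":0,"ay":0,"az":0,"claw":40}
    - {"tx":0,"ty":0,"tz":0,"ax":0,"ay":0,"az":0,"claw":33}
    - {"tx":0,"ty":0,"tz":0,"ax":0,"ay":0,"az":0,"claw":28}
    - {"tx":0,"ty":0,"tz":0,"ax":0,"ay":0,"az":0,"claw":25}
    - {"tx":0,"ty":0,"tz":0,"ax":0,"ay":0,"az":0,"claw":22}
    - {"tx":0,"ty":0,"tz":0,"ax":0,"ay":0,"az":0,"claw":19}
    - {"tx":0,"ty":0,"tz":0,"ax":0,"ay":0,"az":0,"claw":17}
    - {"tx":0,"ty":0,"tz":0,"ax":0,"ay":0,"az":0,"claw":15}
    - {"tx":0,"ty":0,"tz":0,"ax":0,"ay":0,"az":0,"claw":13}
    - {"tx":0,"ty":0,"tz":0,"ax":0,"ay":0,"az":0,"claw":8}
    - {"tx":0,"ty":0,"tz":0,"ax":0,"ay":0,"az":0,"claw":4}
    - {"tx":0,"ty":0,"tz":0,"ax":0,"ay":0,"az":0,"claw":0}

```text
time_s: 14.85
tcp_pos: [0.5768, 0.0822, 0.1085]
ee_rot: [[-0.583, -0.813, -0.001], [-0.813, 0.583, -0.0], [0.001, 0.001, -1.0]]
wrist_force: [-1.7, 0.5, 1.0]
gripper_width: 0.156
gripper_force: 30.0
```

servo_tool:
  deltas:
    - {"tx":0,"ty":0,"tz":0,"ax":0,"ay":0,"az":0,"claw":0}
    - {"tx":0,"ty":0,"tz":0,"ax":0,"ay":0,"az":0,"claw":0}
    - {"tx":0,"ty":0,"tz":0,"ax":0,"ay":0,"az":0,"claw":0}

```text
time_s: 15.1
tcp_pos: [0.5769, 0.0822, 0.1085]
ee_rot: [[-0.583, -0.813, -0.001], [-0.813, 0.583, -0.0], [0.001, 0.001, -1.0]]
wrist_force: [-2.1, -0.5, 0.7]
gripper_width: 0.158
gripper_force: 30.0
```

```bash
python3 go.py .5768 .0823 .228 144.4
```

```text
t 15.1 p [576.9  82.2 108.5] joints [ 24.   24.  -14.3  -0.  -51.7 -59.7] F [-2.1 -0.5  0.7] w 13.745573964515174
yaw 144.3575049871704 tilt z [-0. -0. -1.] delta [   0.     0.1 -119.5] az -0.001
```

Gripped at 13.7 mm, which matches the 14 mm bar. Lifting slowly, starting with 15 mm and checking the moment.

servo_tool:
  deltas:
    - {"tx":0,"ty":0,"tz":-0.5,"ax":0,"ay":0,"az":0,"claw":0}
    - {"tx":0,"ty":0,"tz":-1,"ax":0,"ay":0,"az":0,"claw":0}
    - {"tx":0,"ty":0,"tz":-2,"ax":0,"ay":0,"az":0,"claw":0}
    - {"tx":0,"ty":0,"tz":-3.5,"ax":0,"ay":0,"az":0,"claw":0}
    - {"tx":0,"ty":0,"tz":-5,"ax":0,"ay":0,"az":0,"claw":0}
    - {"tx":0,"ty":0,"tz":-7,"ax":0,"ay":0,"az":0,"claw":0}
    - {"tx":0,"ty":0,"tz":-9,"ax":0,"ay":0,"az":0,"claw":0}
    - {"tx":0,"ty":0,"tz":-11,"ax":0,"ay":0,"az":0,"claw":0}
    - {"tx":0,"ty":0,"tz":-13,"ax":0,"ay":0,"az":0,"claw":0}
    - {"tx":0,"ty":0,"tz":-14.5,"ax":0,"ay":0,"az":0,"claw":0}
    - {"tx":0,"ty":0,"tz":-15,"ax":0,"ay":0,"az":0,"claw":0}
    - {"tx":0,"ty":0,"tz":-15,"ax":0,"ay":0,"az":0,"claw":0}

```text
time_s: 16.1
tcp_pos: [0.5773, 0.0823, 0.1238]
ee_rot: [[-0.583, -0.813, 0.0], [-0.813, 0.583, 0.0], [-0.0, -0.0, -1.0]]
wrist_force: [0.1, -0.8, -6.4]
gripper_width: 0.16
gripper_force: 30.0
```

```bash
python3 go.py .5768 .0823 .228 144.4; python3 -c "
from h import *
print(sense()['moment'])
a=capture('scene');cv2.imwrite('pics/g6.png',cv2.resize(a[80:200,190:350],(800,600),interpolation=cv2.INTER_CUBIC))"
```

```text
t 16.1 p [577.3  82.3 123.8] joints [ 24.   23.  -13.3  -0.  -53.6 -59.7] F [ 0.1 -0.8 -6.4] w 13.952471318490769
yaw 144.3621185713527 tilt z [ 0.  0. -1.] delta [   0.3    0.4 -104.2] az -0.001
[0.04738248 0.01905362 0.02025997]
```

View pics/g6.png

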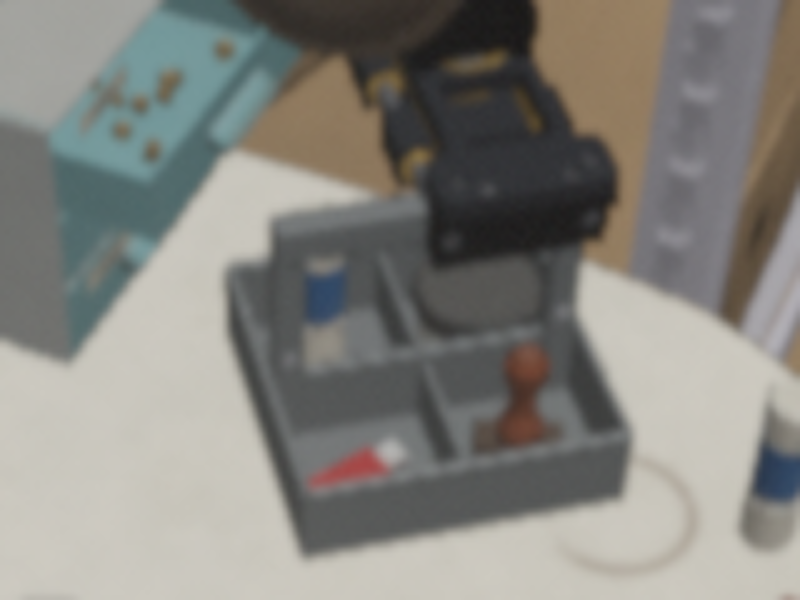

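The caddy is off the desk and level: both front bottom corners rose by the same 23–25 crop pixels, and its contents stayed put. Continuing smoothly.

servo_tool:
  deltas:
    - {"tx":0,"ty":0,"tz":-0.7,"ax":0,"ay":0,"az":0,"claw":0}
    - {"tx":0,"ty":0,"tz":-2,"ax":0,"ay":0,"az":0,"claw":0}
    - {"tx":0,"ty":0,"tz":-4.5,"ax":0,"ay":0,"az":0,"claw":0}
    - {"tx":0,"ty":0,"tz":-8,"ax":0,"ay":0,"az":0,"claw":0}
    - {"tx":0,"ty":0,"tz":-12,"ax":0,"ay":0,"az":0,"claw":0}
    - {"tx":0,"ty":0,"tz":-17,"ax":0,"ay":0,"az":0,"claw":0}
    - {"tx":0,"ty":0,"tz":-22,"ax":0,"ay":0,"az":0,"claw":0}
    - {"tx":0,"ty":0,"tz":-27,"ax":0,"ay":0,"az":0,"claw":0}
    - {"tx":0,"ty":0,"tz":-32,"ax":0,"ay":0,"az":0,"claw":0}
    - {"tx":0,"ty":0,"tz":-37,"ax":0,"ay":0,"az":0,"claw":0}
    - {"tx":0,"ty":0,"tz":-42,"ax":0,"ay":0,"az":0,"claw":0}
    - {"tx":0,"ty":0,"tz":-47,"ax":0,"ay":0,"az":0,"claw":0}

```text
time_s: 17.15
tcp_pos: [0.5771, 0.0822, 0.1711]
ee_rot: [[-0.583, -0.813, 0.0], [-0.813, 0.583, 0.0], [-0.0, 0.0, -1.0]]
wrist_force: [0.3, 0.2, -5.2]
gripper_width: 0.156
gripper_force: 30.0
```

servo_tool:
  deltas:
    - {"tx":0,"ty":0,"tz":-5,"ax":0,"ay":0,"az":0,"claw":0}
    - {"tx":0,"ty":0,"tz":-10,"ax":0,"ay":0,"az":0,"claw":0}
    - {"tx":0,"ty":0,"tz":-15,"ax":0,"ay":0,"az":0,"claw":0}
    - {"tx":0,"ty":0,"tz":-20,"ax":0,"ay":0,"az":0,"claw":0}
    - {"tx":0,"ty":0,"tz":-25,"ax":0,"ay":0,"az":0,"claw":0}
    - {"tx":0,"ty":0,"tz":-30,"ax":0,"ay":0,"az":0,"claw":0}
    - {"tx":0,"ty":0,"tz":-35,"ax":0,"ay":0,"az":0,"claw":0}
    - {"tx":0,"ty":0,"tz":-40,"ax":0,"ay":0,"az":0,"claw":0}
    - {"tx":0,"ty":0,"tz":-44.5,"ax":0,"ay":0,"az":0,"claw":0}
    - {"tx":0,"ty":0,"tz":-48.5,"ax":0,"ay":0,"az":0,"claw":0}
    - {"tx":0,"ty":0,"tz":-52,"ax":0,"ay":0,"az":0,"claw":0}
    - {"tx":0,"ty":0,"tz":-54.5,"ax":0,"ay":0,"az":0,"claw":0}

```text
time_s: 18.15
tcp_pos: [0.5773, 0.0823, 0.2256]
ee_rot: [[-0.583, -0.813, 0.0], [-0.813, 0.583, 0.0], [-0.0, -0.0, -1.0]]
wrist_force: [0.1, 0.9, -5.2]
gripper_width: 0.158
gripper_force: 30.0
```

servo_tool:
  deltas:
    - {"tx":0,"ty":0,"tz":-1,"ax":0,"ay":0,"az":0,"claw":0}
    - {"tx":0,"ty":0,"tz":-2,"ax":0,"ay":0,"az":0,"claw":0}
    - {"tx":0,"ty":0,"tz":-2,"ax":0,"ay":0,"az":0,"claw":0}
    - {"tx":0,"ty":0,"tz":-2,"ax":0,"ay":0,"az":0,"claw":0}
    - {"tx":0,"ty":0,"tz":-2,"ax":0,"ay":0,"az":0,"claw":0}
    - {"tx":0,"ty":0,"tz":-2,"ax":0,"ay":0,"az":0,"claw":0}
    - {"tx":0,"ty":0,"tz":-2,"ax":0,"ay":0,"az":0,"claw":0}
    - {"tx":0,"ty":0,"tz":-2,"ax":0,"ay":0,"az":0,"claw":0}

```text
time_s: 18.82
tcp_pos: [0.5771, 0.0823, 0.2269]
ee_rot: [[-0.583, -0.813, -0.0], [-0.813, 0.583, -0.0], [0.0, 0.0, -1.0]]
wrist_force: [0.1, -0.3, -5.4]
gripper_width: 0.159
gripper_force: 30.0
```

```bash
python3 go.py .5768 .0823 .228 144.4; python3 - <<'E'
from h import *
np.set_printoptions(precision=3,suppress=True)
capture("scene")
c,s=np.cos(np.radians(-35.6)),np.sin(np.radians(-35.6))
R=np.array([[c,-s,0],[s,c,0],[0,0,1]])
for l in("caddy","glue_stick","findings_pot","name_seal","usb_stick"):
    for r in recognise(l,"scene")[:3]:
        p=w("scene",r["xyz"]);print(l,round(r["confidence"],2),p,"in caddy mm",R.T@(p-[.5815,.0888,.12])*1000)
for d in trace("glue_stick","scene"):
    (x,y),wh,a=cv2.minAreaRect(np.argwhere(d["mask"])[:,::-1].astype(np.float32)); print("mask",x,y,wh,a)
m=trace("caddy","scene")[0]["mask"]
# silhouette of predicted level caddy: compare lowest row per column at front bottom edge
for f in (-70,-35,0,35,70):
    q=pix("scene",np.array([.5815,.0888,.12])+R@np.array([-.077,f/1e3,0])); col=np.nonzero(m[:,int(round(q[0]))])[0]
    print("bottom edge y",f,"pred row",q[1],"mask",col.max() if len(col) else None)
E
```

```text
t 18.8167 p [577.1  82.3 226.9] joints [ 24.   17.8  -5.3   0.  -67.  -59.7] F [ 0.1 -0.3 -5.4] w 13.793779770203477
yaw 144.36185398272087 tilt z [-0. -0. -1.] delta [ 0.2  0.3 -1.1] az -0.001
caddy 0.57 [0.575 0.114 0.153] in caddy mm [-20.197  16.413  33.239]
glue_stick 0.74 [0.414 0.04  0.062] in caddy mm [-107.352 -137.282  -58.279]
glue_stick 0.62 [0.628 0.103 0.168] in caddy mm [29.961 38.755 47.785]
glue_stick 0.2 [0.572 0.11  0.153] in caddy mm [-20.726  11.789  32.818]
findings_pot 0.64 [0.591 0.043 0.161] in caddy mm [ 34.575 -31.856  40.943]
name_seal 0.57 [0.604 0.345 0.029] in caddy mm [-130.816  221.263  -90.633]
name_seal 0.47 [0.524 0.093 0.156] in caddy mm [-49.312 -29.758  35.834]
usb_stick 0.44 [0.577 0.137 0.129] in caddy mm [-31.654  36.473   8.781]
mask 255.4986114501953 106.52623748779297 (7.883825302124023, 23.2835636138916) 3.012787342071533
bottom edge y -70 pred row 148.31045357764236 mask 149
bottom edge y -35 pred row 151.09026778078754 mask 152
bottom edge y 0 pred row 153.90425128030193 mask 154
bottom edge y 35 pred row 156.75303798232324 mask 158
bottom edge y 70 pred row 159.6372775707954 mask 160
```

The caddy is about 118 mm up and level, with its front bottom edge within about 1 px of prediction along its whole length. Every item is in its own cell.

```bash
python3 -c "
from station import *
print(finish_job())"
```

```text
the job is handed in; nothing more can be done
None
```

The farther glue stick stands upright in the caddy's empty cell, the arm is holding the caddy level about 12 cm above the desk, and the job is handed in (no verdict came back); I viewed 11 pictures, one over the limit of 10.

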